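# Flip the inspected tube's status flag to green

## Task

The rectangular tube offcut has passed its inspection: on the station whose bed it lies on, push the hinged flag with the fingertips up and all the way over its pivot, until it lies flat on the far side with its green face up. Do not pinch or force the flag and do not pick anything up; leave the other station's flag red, and the parts and tools where they lie.

Things in the scene. Friction and masses are not known exactly. Their poses are not given: they have to be found in the camera images.
- station_a: One of two alike stations fixed to the table, that swap places between starts; this one has the tube offcut. Grey base plate 140 (x) x 148 (y, -42 to +106) x 8 mm on a dark riser; post 22 x 18 mm at the origin bears the flag; rubber part bed 110 x 58 mm, centred at y +72, top 10 mm up. Origin: underside of the plate, 0 to 35 mm above the table. x points away from the robot within 16 degrees, z up.
- flag_a (a joint): Hinge of station_a's flag, rad. 0: level, pointing along the station's -x (to the robot), red face (white bar) up; 1.57: upright; 3.14: level on the far side (+x), green face (white disc) up. Stops at 0 and 3.14; starts at 0 to 0.3. Stiff hinge: turning takes 0.12 N m (1.7 N at 70 mm) and the flag stays where it is left.
- flag_a_hinge (a point): Middle of flag_a's hinge axis (the station's y), 120 mm above station_a's origin. The flag is a plate 56 mm wide (28 mm each side), reaching 97 mm from this axis, 8 mm thick over both faces. Under it, stop arms reach 33 mm to either side of the post; farther out the space below is free down to the base plate.
- flag_a_edge (a point): Middle of the free edge of flag_a, 97 mm from the hinge axis; it turns with the flag.
- station_b: The other status station, built exactly like station_a (same sizes and axes); the vee block lies on its bed.
- flag_b (a joint): Hinge of the flag on station_b, values as for flag_a. It is to stay red, as it is.
- flag_b_edge (a point): Middle of the free edge of flag_b, 97 mm from its hinge axis, which is 120 mm above station_b's origin.
- tube_offcut: Dark steel rectangular tube offcut, 85 x 38 x 38 mm, lying lengthwise (long axis about along the station's x) on the bed of station_a; origin at the centre of its underside. Loose.
- vee_block: Grey steel vee block, 64 x 50 x 45 mm, with a V notch on top, loose on the bed of station_b; origin at the centre of its underside.
- screwdriver: Screwdriver with a red handle, 233 mm long, 31 mm thick, loose on the table to the left.
- spatter_spray: White and blue spray can, 66 mm across, 196 mm tall, standing loose on the table, front left.
- weld_magnet: Blue welding magnet, 87 x 26 x 19 mm, loose on the table, near left.
- gas_nozzle: Brass gas nozzle, 60 mm long, 24 mm thick, lying loose on the table nearer than the stations.
- tip_tin: Round open tin of contact tips, 74 mm across, 22 mm high, loose on the table nearer than the stations.

How it is judged:
By the outcome, as a careful person would: the job done as asked, in the order asked, and still so for the second after the job is handed in, with the robot touching nothing.
It also fails if it takes over 48 s, if anything falls off the work surface, if the arm or the gripper's body presses on something with over 40 N, if the wrist force passes 120 N, or if a joint passes its speed limit or range.

## Robot

A 6-joint arm with a two-finger parallel gripper is mounted at the origin on the work surface; the furniture and walls round the work are solid. World frame = base frame: x ahead of the robot, y to its left, z up, the work surface at z = 0. Lengths are in m, angles in rad, forces in N, time in s.
With the tool pointing down it reaches from about 0.425 to 0.95 m from the base axis. Payload 3.5 kg.
Tool frame: the origin (TCP) lies between the finger pads; the fingertips stand 22 mm ahead of it and the grasp point (between the pads) lies 3 mm ahead of it (ctrl.nose_length is the z of the fingertips in the tool frame, in m); z points along the fingers, y is the line along which they close (so a half turn about z gives the same grasp; the last joint's range is limited). The gripper opens to 85 mm and grips with 20 to 120 N. Pads are 22 mm wide; open, the fingers measure 114 mm over their backs; the gripper's body (76 mm by 85 mm) begins 54 mm behind the grasp point. The pads swing forward as they close: fully open they stand 13 mm farther back than shut.
Start: joints at [-1.307, 0.286, 1.577, -0, 1.279, -0.15], TCP at [0.271, -0.618, 0.253] pointing down, gripper open.
Joint ranges: [-2.77, 2.77], [-0.9, 2.22], [0.21, 2.48], [-1.53, 4.67], [0.24, 2.81], [-2.84, 2.84]. Speed limits (rad/s): [2.79, 2.79, 3.14, 3.14, 3.14, 3.14].

## Interface

Orientations are given as a unit quaternion [x, y, z, w].
In Python, from plant import ctrl gives the robot as it stands. The module is installed in compiled form; this text tells all that it offers.
- The arm moves only by the tool send_rows, never from a script. Its argument "rows" is text: rows parted by semicolons, each of 7 numbers parted by spaces: the turn, a rotation vector about the tool's x, y, z in normalised numbers (1 is 2 pi rad), then the shift along the tool's x, y, z in shares of 500 mm (1.0 is 500 mm), then the opening, from -1 (shut) to 1 (fully open). A call has 1 to 8 rows; each row is the pose to reach, as a shift and turn from the pose commanded when the call began, along the tool's axes at that moment; what a row does not reach only later rows make up. A row lasts 1/8 s, in which the tool goes at most 62.5 mm and 10.7 degrees, less where a joint would pass 70% of its speed; a pose out of reach is approached as far as the arm can. No shift or turn number may pass 1 either way. A call with a gripper value outside its range is refused whole. The fingers move at their own pace and stop on an object; "grip_force" is the grip in N (left out, the last holds). Time passes only in rows, so rows that repeat a pose let the fingers close. It gives the time, the measured TCP pose, the force, the opening and the grip force at its end, in the units of the state.
- ctrl.get_state(): the state, without advancing time (a new reading comes with each control period).
- ctrl.read_camera(name): name is "scene" or "side" or "wrist"; returns a dict with "color" (400x640x3 uint8, red, green, blue), "fx", "fy", "cx", "cy" (pixels), "D" ([k1, k2, p1, p2, k3] as OpenCV has them; the pictures are not rectified), "extrinsics" (4x4, takes a point from world to camera coordinates). Camera axes: x right, y down, z forward; pixel columns grow to the right and rows downward; lengths in m; the calibration is good to about 2 mm. A picture is of the moment at which its call begins. There is no depth.
- ctrl.sign_off(): hands the job in; it is judged then, once.
Trained networks look in a picture, given as the dict that the camera call returned (one of the last four; its "shot" number tells which), for a name from the list of things; names that differ only in an ending like _2 or _b are one class to them, and where a whole thing is asked for, a point or a joint stands for the part that bears it (a point fixed in the world has none). Each returns a list of dicts, best first, with "p" (0 to 1); they miss things now and then, are a little off and sometimes report something else, mostly with a low value. They report only what shows in the picture. A call takes as long as a camera call.
- ctrl.look_for(picture, target): "position" ([x, y, z] in m, in the coordinates of the camera as it stood for that picture, good to about 4 mm: the middle of the surface that is visible of it).
The state is a dict: "time": time; "qpos": joint angles; "dq": joint speeds; "joint_efforts": joint torques, N m; "eef_pos": TCP position; "tcp_rot": TCP orientation; "contact_force": force on the tool from outside, world axes, zero at the start; "wrist_torque": the same for the moment, N m; "opening": opening from 0.0 (shut) to 1.0 (fully open); "finger_force": force on a finger pad.
Only numpy, scipy, OpenCV 4.12 (cv2) and the standard library are available. Lean on these libraries where they do the work, as an engineer would, in place of code of your own. Each camera call takes 0.05 s, during which the arm holds its last target. There are 200 camera calls.

## Working session

There is one attempt and no reset: what is moved stays moved. The work goes in short steps, Python scripts to look and compute and a tool call to move; the robot and the scene stay as the last step left them, time stands still between calls to the robot, and variables do not carry over. Pictures are saved under pics/ and viewed, at most 10 in all, crops included, and the job is handed in when it is done.

Besides the shell and the picture viewer there is one more tool, called after "Request:" as name(argument=value, ...) on one line, values as JSON. send_rows: Moves the arm, as the interface text tells. Its arguments: {"type":"object","properties":{"rows":{"type":"string"},"grip_force":{"type":"number"}},"required":["rows"]}

```bash
mkdir -p pics; cat > h.py <<'E'
import numpy as np,cv2
from plant import ctrl
from scipy.spatial.transform import Rotation as R
np.set_printoptions(precision=4,suppress=True)
def find(pic,names):
    T=np.linalg.inv(np.array(pic["extrinsics"]))
    for n in names:
        for d in ctrl.look_for(pic,n)[:3]:
            p=T[:3,:3]@np.array(d["position"])+T[:3,3]
            print(n,round(d["p"],2),p)
def save(pic,f): cv2.imwrite("pics/"+f,pic["color"][:,:,::-1])
def proj(pic,P):
    E=np.array(pic["extrinsics"]);K=np.array([[pic["fx"],0,pic["cx"]],[0,pic["fy"],pic["cy"]],[0,0,1]])
    return cv2.projectPoints(np.array(P,float).reshape(-1,1,3),cv2.Rodrigues(E[:3,:3])[0],E[:3,3],K,np.array(pic["D"],float))[0].reshape(-1,2)
E
python3 - <<'E'
from h import *
print(ctrl.get_state(), ctrl.nose_length)
ns=["station_a","flag_a","flag_a_edge","flag_a_hinge","tube_offcut","vee_block","spatter_spray"]
for c in ["scene","side"]:
    p=ctrl.read_camera(c); save(p,c+"0.png"); print(c); find(p,ns)
E
```

```text
{'time': 0.0, 'qpos': array([-1.307 ,  0.2872,  1.5782, -0.    ,  1.2786, -0.15  ]), 'dq': array([-0.0002,  0.0014,  0.0002, -0.001 , -0.0012, -0.0002]), 'joint_efforts': array([ -0.0011, -40.5987, -29.2627,  -0.0002,   0.0058,   0.    ]), 'eef_pos': array([ 0.2713, -0.6174,  0.2519]), 'tcp_rot': array([ 0.9787,  0.2054, -0.0001, -0.0012]), 'contact_force': array([ 1.1316, -0.6575, -0.1745]), 'wrist_torque': array([-0.0085,  0.0157, -0.0307]), 'finger_force': 0.0, 'opening': 1.0011985320445662} 0.022
scene
station_a 0.58 [ 0.5027 -0.0266  0.0287]
flag_a 0.77 [ 0.4837 -0.0416  0.1551]
flag_a_hinge 0.75 [ 0.5417 -0.2737  0.0144]
tube_offcut 0.93 [ 0.5367 -0.2131  0.0575]
vee_block 0.8 [0.5197 0.0386 0.061 ]
side
station_a 0.92 [ 0.5239 -0.0443  0.0313]
station_a 0.75 [ 0.5361 -0.2992  0.0129]
flag_a 0.94 [ 0.4951 -0.3022  0.1331]
flag_a 0.52 [ 0.4862 -0.0578  0.1491]
flag_a 0.38 [ 0.5328 -0.2955  0.0122]
flag_a_edge 0.66 [ 0.4977 -0.3081  0.1307]
flag_a_hinge 0.92 [ 0.5369 -0.3065  0.0153]
tube_offcut 0.54 [ 0.5294 -0.2434  0.0461]
vee_block 0.61 [0.5075 0.0119 0.0586]
spatter_spray 0.75 [0.4513 0.3318 0.0946]
```

View pics/scene0.png

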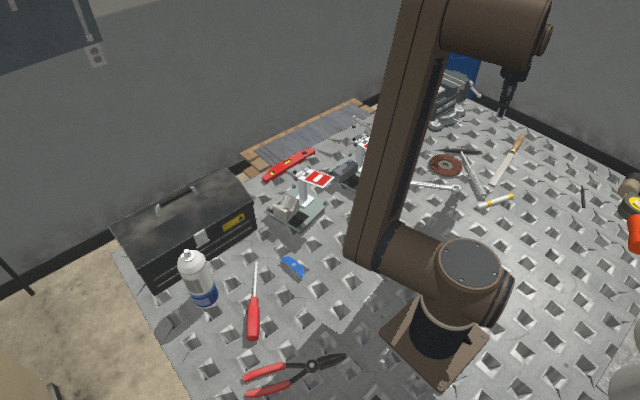

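View pics/side0.png

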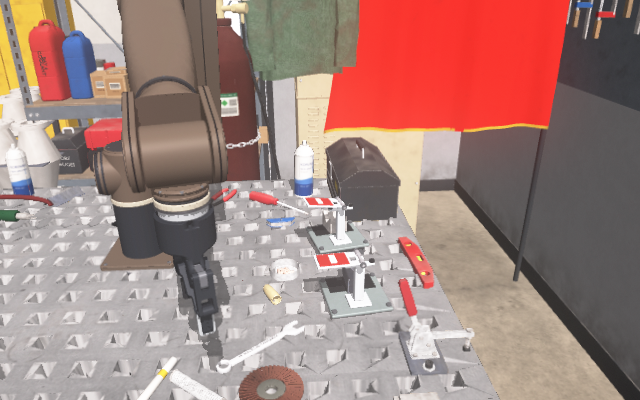

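The tube lies on the right-hand station (y about -0.24) and the vee block on the left one (y about 0.03). In the side picture the right-hand flag is at about (335,260), red side up. I'll move over it for a wrist view.

The manual's scale: shifts go in shares of 500 mm and turns go in shares of 2 pi rad. Converting my numbers, 220 mm / 500 = 0.44, 200 mm / 500 = 0.4.

Request:
send_rows(rows="0 0 0 0 0 -0.12 -1;0 0 0 0.1 -0.07 -0.2 -1;0 0 0 0.18 -0.13 -0.26 -1;0 0 0 0.26 -0.19 -0.3 -1;0 0 0 0.34 -0.24 -0.3 -1;0 0 0 0.4 -0.29 -0.3 -1;0 0 0 0.44 -0.32 -0.3 -1;0 0 0 0.44 -0.32 -0.3 -1")

```text
time: 1.8
eef_pos: [0.4092, -0.3818, 0.4038]
tcp_rot: [0.978, 0.207, 0.0, 0.0]
contact_force: [-0.5, -0.0, 0.7]
opening: 0.004
finger_force: 0.0
```

```bash
python3 - <<'E'
from h import *
s=ctrl.get_state(); print(s['time'],s['qpos'],s['eef_pos'],s['tcp_rot'],s['opening'])
ns=["station_a","flag_a","flag_a_edge","flag_a_hinge","tube_offcut","vee_block"]
for c in ["wrist","scene"]:
    p=ctrl.read_camera(c); save(p,c+"1.png"); print(c); find(p,ns)
E
```

```text
1.8 [-0.9319 -0.0457  1.671  -0.      1.5155  0.2223] [ 0.4092 -0.3818  0.4038] [0.9784 0.2068 0.0002 0.0004] 0.003553004222258961
wrist
station_a 0.75 [ 0.5119 -0.2964  0.1336]
station_a 0.53 [ 0.4777 -0.0805  0.0276]
flag_a 0.71 [ 0.5007 -0.2988  0.134 ]
flag_a 0.56 [ 0.4522 -0.08    0.1591]
flag_a_edge 0.83 [ 0.4983 -0.2992  0.1351]
flag_a_hinge 0.76 [ 0.5088 -0.2947  0.1312]
tube_offcut 0.97 [ 0.5354 -0.2352  0.0573]
vee_block 0.26 [ 0.3558 -0.2424  0.0195]
scene
station_a 0.93 [ 0.5012 -0.026   0.0309]
station_a 0.52 [ 0.6006 -0.2177  0.0176]
flag_a 0.65 [ 0.4828 -0.0423  0.1548]
flag_a_hinge 0.52 [ 0.5993 -0.2143  0.0162]
flag_a_hinge 0.38 [ 0.3485 -0.2391  0.0223]
tube_offcut 0.56 [ 0.5538 -0.188   0.05  ]
vee_block 0.6 [0.5203 0.039  0.0612]
```

View pics/wrist1.png

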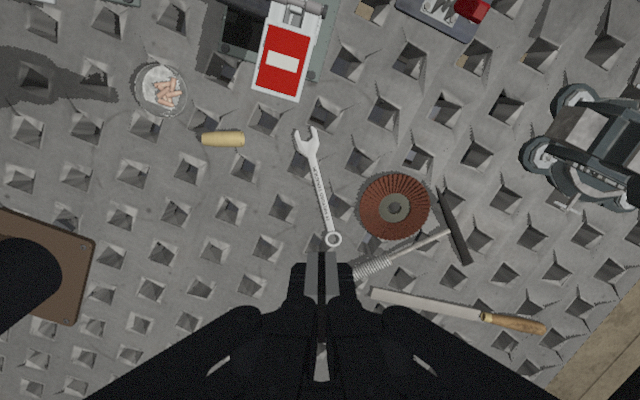

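The wrist picture shows flag A with its free edge from about (252,90) to (299,103). Next, I'll view enlarged crops to get its angle and pose.

```bash
python3 - <<'E'
from h import *
p=ctrl.read_camera("side")
a=cv2.imread("pics/side0.png")[240:325,305:405]; a=cv2.resize(a,(800,680)[:2],interpolation=cv2.INTER_CUBIC)
b=cv2.imread("pics/wrist1.png")[0:110,210:350]
cv2.imwrite("pics/c1.png",cv2.resize(a,(480,408))); b=cv2.resize(b,None,fx=4,fy=4,interpolation=cv2.INTER_CUBIC)
cv2.imwrite("pics/c2.png",b)
import pickle
w=ctrl.read_camera("wrist"); pickle.dump({"s":{k:p[k] for k in("fx","fy","cx","cy","D","extrinsics")},"w":{k:w[k] for k in("fx","fy","cx","cy","D","extrinsics")}},open("cal.pkl","wb"))
E
```

```text
(no output)
```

View pics/c1.png

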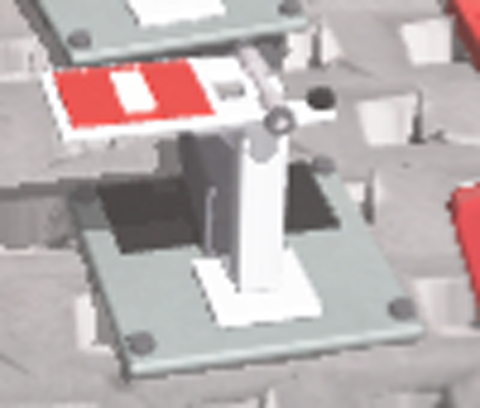

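View pics/c2.png

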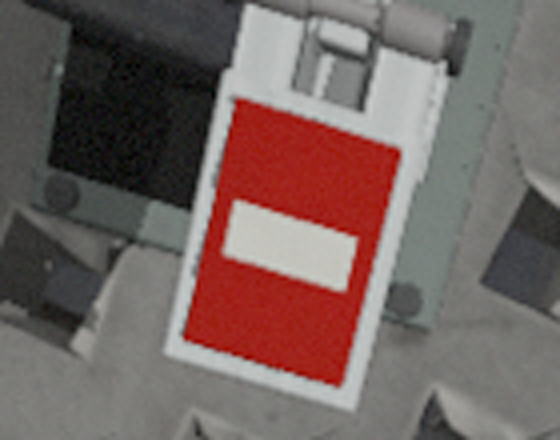

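Side crop: flag free corners are at about (45,68) and (65,128), plate front corners at (128,368) and (422,325). Wrist crop: free corners at (165,350) and (355,410), plate corner at (435,328). Now fitting the station pose to these.

```bash
cat > fit.py <<'E'
from h import *
import pickle
from scipy.optimize import least_squares
c=pickle.load(open("cal.pkl","rb"))
S=lambda u,v:(305+u/4.8,240+v/4.8); W=lambda u,v:(210+u/4,v/4)
def st(p,X): 
    cy,sy=np.cos(p[3]),np.sin(p[3]); X=np.array(X)
    return np.c_[p[0]+cy*X[:,0]-sy*X[:,1],p[1]+sy*X[:,0]+cy*X[:,1],p[2]+X[:,2]]
def fl(p,r,y,h): a=p[4]; return [-r*np.cos(a)+h*np.sin(a),y,.12+r*np.sin(a)+h*np.cos(a)]
def res(p):
    Fp,Fm=fl(p,.097,.028,.004),fl(p,.097,-.028,.004)
    s=proj(c["s"],st(p,[Fp,Fm,[-.07,-.042,.008],[.07,-.042,.008]]))
    w=proj(c["w"],st(p,[Fp,Fm,[-.07,-.042,.008]]))
    return np.r_[(s-[S(45,68),S(65,128),S(128,366),S(422,323)]).ravel(),(w-[W(165,350),W(355,410),W(435,328)]).ravel()]
if __name__=="__main__":
    r=least_squares(res,[.55,-.3,.015,0,.1]); print(r.x,np.degrees(r.x[3:])); print(r.fun.reshape(-1,2))
    p=r.x; print("hinge",st(p,[[0,0,.12]]),"edge",st(p,[fl(p,.097,0,0)]))
E
python3 fit.py; python3 -c "
from h import *
s=ctrl.get_state();print(s['qpos'],s['eef_pos'],R.from_quat(s['tcp_rot']).as_matrix())"
```

```text
[ 0.5503 -0.2935  0.0054  0.1325  0.024 ] [7.5926 1.3771]
[[-0.9113 -0.4562]
 [-0.0063  0.5944]
 [ 0.8271 -0.1969]
 [ 1.4401  0.425 ]
 [-0.6896  0.3102]
 [ 0.3763 -0.1307]
 [-0.2679  0.4152]]
hinge [[ 0.5503 -0.2935  0.1254]] edge [[ 0.4541 -0.3063  0.1277]]
[-0.9344 -0.0443  1.6705 -0.      1.5154  0.2226] [ 0.4085 -0.3831  0.4033] [[ 0.9156  0.4021 -0.    ]
 [ 0.4021 -0.9156 -0.    ]
 [-0.      0.     -1.    ]]
```

```bash
cat >> h.py <<'E'
def goal_rot(az,tilt,sx=1):
    "tool z at azimuth az, tilt deg from straight down; tool x up (sx=1)"
    a,t=np.radians([az,tilt]); z=np.array([np.sin(t)*np.cos(a),np.sin(t)*np.sin(a),-np.cos(t)])
    x=np.array([0,0,1.])-z*z[2]; x*=sx/np.linalg.norm(x)
    return np.c_[x,np.cross(z,x),z]
def rel(P,Rg=None):
    "turn (deg) and shift (mm) from present pose to TCP pos P, rot Rg"
    s=ctrl.get_state(); R0=R.from_quat(s['tcp_rot']).as_matrix()
    if Rg is None: Rg=R0
    return np.round(np.r_[np.degrees(R.from_matrix(R0.T@Rg).as_rotvec()),1000*R0.T@(np.array(P)-s['eef_pos'])],1)
E
python3 - <<'E'
from h import *
s=ctrl.get_state()
for az in (60,70,80): print(rel(s['eef_pos'],goal_rot(az,60)))
E
```

```text
[ 19.   57.9 -32.9   0.    0.    0. ]
[ 24.2  56.6 -41.9   0.    0.    0. ]
[ 29.4  54.9 -50.9   0.    0.    0. ]
```

Converted, 56 degrees / 360 = 0.1556.

Request:
send_rows(rows="0.0083 0.0194 -0.0139 0 0 0 -1;0.0167 0.0389 -0.0278 0 0 0 -1;0.025 0.0583 -0.0444 0 0 0 -1;0.0333 0.0778 -0.0583 0 0 0 -1;0.0417 0.0972 -0.0722 0 0 0 -1;0.05 0.1167 -0.0861 0 0 0 -1;0.0583 0.1361 -0.1 0 0 0 -1;0.0667 0.1556 -0.1167 0 0 0 -1")

```text
time: 3.6
eef_pos: [0.4083, -0.3834, 0.4035]
tcp_rot: [0.71, 0.499, 0.407, -0.285]
contact_force: [1.1, 0.0, -0.9]
opening: 0.002
finger_force: 0.0
```

```bash
python3 - <<'E'
from h import *
s=ctrl.get_state(); print(s['time'],s['qpos'],s['eef_pos']);print(R.from_quat(s['tcp_rot']).as_matrix())
print(rel(s['eef_pos'],goal_rot(70,60)))
E
```

```text
3.6 [-1.182   0.2341  1.5706  0.735   2.0999 -0.7152] [ 0.4083 -0.3834  0.4035]
[[ 0.1701  0.9407  0.2933]
 [ 0.4766 -0.3391  0.8111]
 [ 0.8625  0.0018 -0.506 ]]
[-0.1  0.4  0.2  0.   0.   0. ]
```

```bash
cat >> h.py <<'E'
H=np.array([.5503,-.2935,.1254]); YAW=np.radians(7.6)
RS=R.from_euler('z',YAW).as_matrix()
def tip(ps,Rg=None):
    "move so that fingertip is at station coords ps relative to hinge"
    s=ctrl.get_state(); R0=R.from_quat(s['tcp_rot']).as_matrix()
    return rel(H+RS@np.array(ps)-.022*(R0 if Rg is None else Rg)[:,2],Rg)
def where():
    s=ctrl.get_state(); R0=R.from_quat(s['tcp_rot']).as_matrix()
    return s['time'],RS.T@(s['eef_pos']+.022*R0[:,2]-H),s['contact_force'],s['qpos']
E
python3 - <<'E'
from h import *
print(where())
for p in [(-.078,-.1,.1),(-.078,-.1,-.05),(-.078,-.012,-.05)]: print(p,tip(p))
E
```

```text
(3.6, array([-0.1439, -0.0535,  0.267 ]), array([ 1.1076,  0.0451, -0.9067]), array([-1.182 ,  0.2341,  1.5706,  0.735 ,  2.0999, -0.7152]))
(-0.078, -0.1, 0.1) [   0.     0.     0.  -149.7   79.6   75.1]
(-0.078, -0.1, -0.05) [   0.     0.     0.  -279.    79.4  151. ]
(-0.078, -0.012, -0.05) [   0.     0.     0.  -239.4   38.8  218.4]
```

Converted, -279 mm / 500 = -0.558, 151 mm / 500 = 0.302.

Request:
send_rows(rows="0 0 0 -0.08 0.05 0.03 -1;0 0 0 -0.16 0.1 0.07 -1;0 0 0 -0.24 0.14 0.11 -1;0 0 0 -0.3 0.16 0.15 -1;0 0 0 -0.38 0.16 0.2 -1;0 0 0 -0.47 0.16 0.25 -1;0 0 0 -0.558 0.158 0.302 -1;0 0 0 -0.558 0.158 0.302 -1")

```text
time: 4.6
eef_pos: [0.477, -0.4186, 0.0814]
tcp_rot: [0.711, 0.496, 0.406, -0.289]
contact_force: [-0.0, 0.2, 0.8]
opening: 0.003
finger_force: 0.0
```

```bash
python3 - <<'E'
from h import *
print(where())
print(tip((-.078,-.012,-.05)))
p=ctrl.read_camera("side"); cv2.imwrite("pics/s2.png",cv2.resize(p["color"][150:350,150:450,::-1],None,fx=2,fy=2))
E
```

```text
(4.6, array([-0.0805, -0.0974, -0.055 ]), array([-0.0272,  0.2299,  0.8162]), array([-1.1116,  0.7204,  1.5337,  0.6791,  1.7196, -0.9617]))
[  0.    0.    0.   42.7 -37.3  64. ]
```

View pics/s2.png

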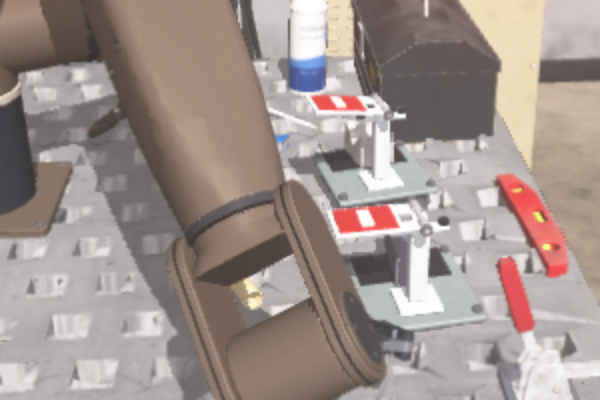

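The gripper sits clear of the flag on its near-right side, with nothing touched. Sliding the fingertips under the flag.

Converted, 64 mm / 500 = 0.128, 48 mm / 500 = 0.096.

Request:
send_rows(rows="0 0 0 0.022 -0.018 0.032 -1;0 0 0 0.042 -0.038 0.064 -1;0 0 0 0.064 -0.056 0.096 -1;0 0 0 0.086 -0.074 0.128 -1;0 0 0 0.086 -0.074 0.128 -1")

```text
time: 5.28
eef_pos: [0.4709, -0.3366, 0.0939]
tcp_rot: [0.711, 0.5, 0.405, -0.283]
contact_force: [1.0, -0.7, -0.1]
opening: -0.002
finger_force: 0.0
```

```bash
python3 - <<'E'
from h import *
print(where())
for a in range(0,90,10):
    t=np.radians(a); r=.075;d=.026-.004*a/90
    print(a,tip((-r*np.cos(t)-d*np.sin(t),-.012,r*np.sin(t)-d*np.cos(t))))
p=ctrl.read_camera("wrist"); save(p,"w3.png")
E
```

```text
(5.275, array([-0.0756, -0.0155, -0.0427]), array([ 0.9533, -0.7302, -0.1171]), array([-1.0641,  0.5779,  1.7328,  0.7084,  1.6423, -0.9813]))
0 [ 0.   0.   0.  16.1 -1.  -5.7]
10 [  0.    0.    0.   27.2  -3.9 -14.1]
20 [  0.    0.    0.   39.3  -4.5 -21.6]
30 [  0.    0.    0.   51.8  -2.9 -28.1]
40 [  0.    0.    0.   64.4   0.9 -33.3]
50 [  0.    0.    0.   76.7   6.8 -37.1]
60 [  0.    0.    0.   88.3  14.6 -39.3]
70 [  0.    0.    0.   98.8  24.  -39.9]
80 [  0.    0.    0.  107.9  34.7 -38.8]
```

View pics/w3.png

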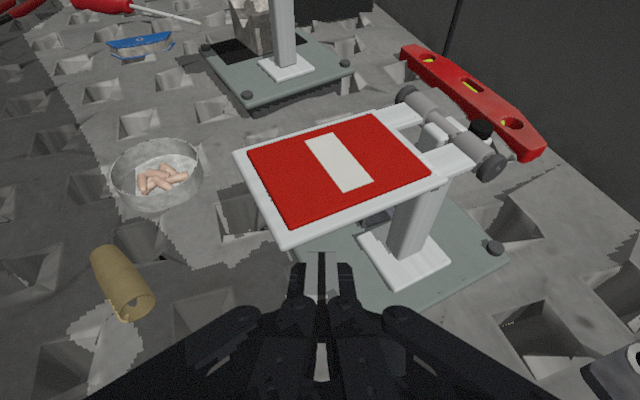

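The flag is still level; the fingertips show at about (322,255), below the flag's near edge line (285,245)–(470,165). Checking this against the model by projection.

```bash
python3 - <<'E'
from h import *
p=ctrl.read_camera("wrist")
w=lambda q:H+RS@np.array(q)
print(proj(p,[w((-.097,.028,.004)),w((-.097,-.028,.004)),w(where()[1]),w((0,-.028,.004))]))
T=np.linalg.inv(p["extrinsics"]); print("cam station",RS.T@(T[:3,3]-H))
E
```

```text
[[231.6437 154.9302]
 [282.3572 253.7939]
 [321.6062 269.6189]
 [491.4243 163.2887]]
cam station [-0.113  -0.0867  0.1028]
```

The model agrees within about 5 px. Lifting the flag along its arc.

Converted, 66 mm / 500 = 0.132, 60 mm / 500 = 0.12.

Request:
send_rows(rows="0 0 0 0.004 -0.004 0.008 -1;0 0 0 0.036 -0.006 -0.006 -1;0 0 0 0.058 -0.01 -0.022 -1;0 0 0 0.082 -0.012 -0.036 -1;0 0 0 0.108 -0.01 -0.05 -1;0 0 0 0.12 -0.006 -0.056 -1;0 0 0 0.132 0 -0.06 -1;0 0 0 0.132 0 -0.06 -1")

```text
time: 6.38
eef_pos: [0.4729, -0.3289, 0.1634]
tcp_rot: [0.711, 0.499, 0.406, -0.285]
contact_force: [-0.3, 0.5, -1.0]
opening: 0.002
finger_force: 0.0
```

```bash
python3 - <<'E'
from h import *
print(where())
for a in range(40,91,10):
    t=np.radians(a); r=.075;d=.026-.004*a/90
    print(a,tip((-r*np.cos(t)-d*np.sin(t),-.010,r*np.sin(t)-d*np.cos(t))))
p=ctrl.read_camera("wrist"); save(p,"w4.png")
E
```

```text
(6.375, array([-0.0726, -0.008 ,  0.0268]), array([-0.3199,  0.4979, -0.9818]), array([-1.0557,  0.465 ,  1.7432,  0.7225,  1.7188, -0.9055]))
40 [ 0.   0.   0.   1.5  0.6 -3.1]
50 [ 0.   0.   0.  13.8  6.4 -6.8]
60 [ 0.   0.   0.  25.4 14.1 -9. ]
70 [ 0.   0.   0.  36.  23.5 -9.6]
80 [ 0.   0.   0.  45.1 34.2 -8.5]
90 [ 0.   0.   0.  52.5 45.8 -5.9]
```

View pics/w4.png

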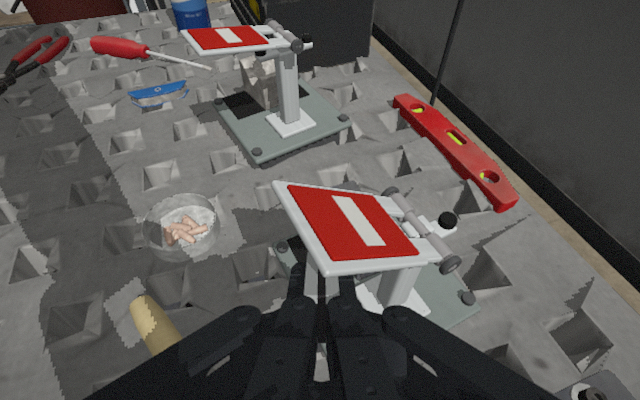

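The flag is tipping up (about 35°), with the fingers under its near edge at (325,275). Carrying on to about upright.

Converted, 53 mm / 500 = 0.106, 46 mm / 500 = 0.092.

Request:
send_rows(rows="0 0 0 0.014 0.006 -0.01 -1;0 0 0 0.028 0.012 -0.014 -1;0 0 0 0.05 0.028 -0.018 -1;0 0 0 0.072 0.048 -0.02 -1;0 0 0 0.09 0.068 -0.018 -1;0 0 0 0.106 0.092 -0.012 -1;0 0 0 0.106 0.092 -0.012 -1")

```text
time: 7.3
eef_pos: [0.5247, -0.3238, 0.2125]
tcp_rot: [0.711, 0.499, 0.406, -0.284]
contact_force: [-0.4, 0.6, -0.5]
opening: -0.0
finger_force: 0.0
```

```bash
python3 - <<'E'
from h import *
w=where();print(w)
for a in range(80,141,10):
    t=np.radians(a); r=.075;d=.021
    print(a,tip((-r*np.cos(t)-d*np.sin(t),-.010,r*np.sin(t)-d*np.cos(t))))
p=ctrl.read_camera("wrist"); save(p,"w5.png")
# stage 2: back off, then tool downward
print(tip(w[1]+[-.03,-.03,.01]))
for sx in (1,): 
    G=goal_rot(60,12); print(tip(w[1]+[-.05,-.0,.05],G))
E
```

```text
(7.3, array([-0.0206, -0.0099,  0.0759]), array([-0.3521,  0.6249, -0.5374]), array([-0.985 ,  0.4549,  1.6519,  0.7805,  1.7523, -0.7934]))
80 [  0.    0.    0.   -8.  -11.6  -2.4]
90 [ 0.   0.   0.  -0.9 -0.3  0.2]
100 [ 0.   0.   0.   4.3 11.5  4.3]
110 [ 0.   0.   0.   7.6 23.6  9.6]
120 [ 0.   0.   0.   8.9 35.5 16.1]
130 [ 0.   0.   0.   8.  46.8 23.5]
140 [ 0.   0.   0.   5.  57.3 31.6]
[  0.    0.    0.  -11.5 -12.3 -40. ]
[ -6.  -47.3   8.5  48.1 -44.6 -38.2]
```

View pics/w5.png

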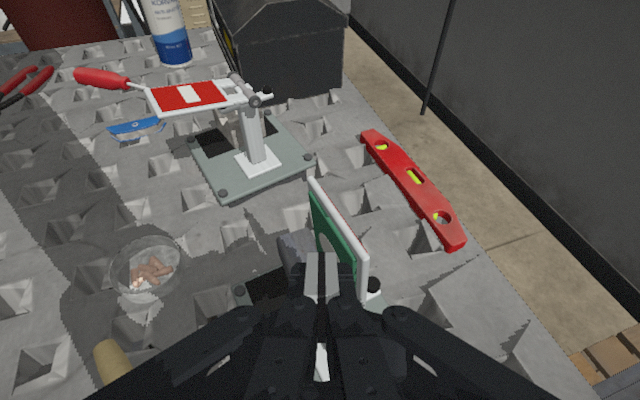

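The flag is upright, with its green face towards the fingers at (335,240). Pushing it on over.

Converted, 57 mm / 500 = 0.114, 47 mm / 500 = 0.094.

Request:
send_rows(rows="0 0 0 0.004 0.012 0.004 -1;0 0 0 0.008 0.024 0.008 -1;0 0 0 0.016 0.048 0.02 -1;0 0 0 0.018 0.07 0.032 -1;0 0 0 0.016 0.094 0.046 -1;0 0 0 0.01 0.114 0.064 -1;0 0 0 0.01 0.114 0.064 -1")

```text
time: 8.22
eef_pos: [0.5881, -0.3147, 0.1985]
tcp_rot: [0.711, 0.498, 0.406, -0.285]
contact_force: [0.1, 0.7, 0.6]
opening: -0.001
finger_force: 0.0
```

```bash
python3 - <<'E'
from h import *
w=where();print(w)
G=goal_rot(75,25)
t=tip(w[1]+[0,.008,.03],G);print(t)
G0=R.from_quat(ctrl.get_state()['tcp_rot']).as_matrix()
# then rel. to that pose: press along arc
for a in (140,150,160,170,180,184):
    b=np.radians(a); r=.08;d=.010
    print(a,tip((-r*np.cos(b)-d*np.sin(b),0,r*np.sin(b)-d*np.cos(b)),G))
E
```

```text
(8.225, array([ 0.0435, -0.0092,  0.062 ]), array([0.0832, 0.6813, 0.5842]), array([-0.9034,  0.545 ,  1.5514,  0.8311,  1.7095, -0.734 ]))
[  3.3 -34.4  -3.7  41.9  -2.9  -5.2]
140 [  3.3 -34.4  -3.7  16.8   6.6  16.9]
150 [  3.3 -34.4  -3.7  10.1  15.   26. ]
160 [  3.3 -34.4  -3.7   1.6  21.6  35. ]
170 [  3.3 -34.4  -3.7  -8.4  26.3  43.7]
180 [  3.3 -34.4  -3.7 -19.5  29.   51.9]
184 [  3.3 -34.4  -3.7 -24.2  29.4  54.9]
```

Converted, 42 mm / 500 = 0.084, 15 mm / 500 = 0.03, -34 degrees / 360 = -0.0944.

Request:
send_rows(rows="0 0 0 0.03 0 -0.006 -1;0.0028 -0.0278 -0.0028 0.084 -0.006 -0.01 -1;0.0056 -0.0556 -0.0056 0.084 -0.006 -0.01 -1;0.0083 -0.0833 -0.0083 0.084 -0.006 -0.01 -1;0.0083 -0.0944 -0.0111 0.084 -0.006 -0.01 -1;0.0083 -0.0944 -0.0111 0.084 -0.006 -0.01 -1")

```text
time: 8.98
eef_pos: [0.591, -0.2974, 0.2408]
tcp_rot: [0.773, 0.595, 0.177, -0.129]
contact_force: [0.1, -0.2, 0.5]
opening: -0.001
finger_force: 0.0
```

```bash
python3 - <<'E'
from h import *
w=where();print(w)
for a in (130,140,150,160,170,180,184):
    b=np.radians(a); r=.08;d=.010
    print(a,tip((-r*np.cos(b)-d*np.sin(b),0,r*np.sin(b)-d*np.cos(b))))
E
```

```text
(8.975, array([ 0.0436, -0.0006,  0.0955]), array([ 0.1121, -0.1995,  0.501 ]), array([-0.754 ,  0.3364,  1.578 ,  0.3951,  1.4481, -0.5876]))
130 [  0.    0.    0.  -11.3  -0.4  25.4]
140 [  0.    0.    0.  -11.2   9.7  35.1]
150 [  0.    0.    0.  -12.4  18.3  46.2]
160 [  0.    0.    0.  -15.   25.1  58.2]
170 [  0.    0.    0.  -18.7  29.8  70.9]
180 [  0.    0.    0.  -23.6  32.4  83.9]
184 [  0.    0.    0.  -25.8  32.8  89. ]
```

Converted, 82 mm / 500 = 0.164, 78 mm / 500 = 0.156.

Request:
send_rows(rows="0 0 0 -0.022 0 0.05 -1;0 0 0 -0.022 0.02 0.07 -1;0 0 0 -0.024 0.036 0.092 -1;0 0 0 -0.03 0.05 0.116 -1;0 0 0 -0.038 0.06 0.142 -1;0 0 0 -0.042 0.062 0.156 -1;0 0 0 -0.046 0.064 0.164 -1;0 0 0 -0.046 0.064 0.164 -1")

```text
time: 9.98
eef_pos: [0.6257, -0.293, 0.1548]
tcp_rot: [0.774, 0.594, 0.177, -0.13]
contact_force: [0.1, 0.1, -0.0]
opening: -0.002
finger_force: 0.2
```

```bash
python3 - <<'E'
from h import *
print(where())
E
```

```text
(9.975, array([ 0.0786, -0.0008,  0.0095]), array([ 0.1204,  0.0751, -0.0011]), array([-0.7154,  0.4748,  1.559 ,  0.4121,  1.3264, -0.5998]))
```

Nearly flat, but the stop isn't felt yet. Pressing down gently in small steps.

Converted, 2.7 mm / 500 = 0.0054, 1.8 mm / 500 = 0.0036.

Request:
send_rows(rows="0 0 0 -0.0008 0 0.0018 -1;0 0 0 -0.0016 0 0.0036 -1;0 0 0 -0.0026 0 0.0054 -1;0 0 0 -0.0026 0 0.0054 -1")

```text
time: 10.48
eef_pos: [0.6258, -0.2931, 0.1543]
tcp_rot: [0.773, 0.595, 0.177, -0.131]
contact_force: [-3.7, 0.6, 8.4]
opening: 0.002
finger_force: 4.4
```

Converted, 1.8 mm / 500 = 0.0036, 0.9 mm / 500 = 0.0018.

Request:
send_rows(rows="0 0 0 -0.0008 0 0.0018 -1;0 0 0 -0.0016 0 0.0036 -1;0 0 0 -0.0016 0 0.0036 -1")

```text
time: 10.85
eef_pos: [0.6259, -0.2931, 0.154]
tcp_rot: [0.773, 0.595, 0.177, -0.131]
contact_force: [-6.1, 2.0, 13.1]
opening: 0.0
finger_force: 6.7
```

The stop is reached: force rises to 13 N with no further motion. Backing off upwards and away.

Converted, -180 mm / 500 = -0.36, -140 mm / 500 = -0.28.

Request:
send_rows(rows="0 0 0 0.004 0 -0.02 -1;0 0 0 0.01 0 -0.08 -1;0 0 0 0.02 0 -0.18 -1;0 0 0 0.02 0 -0.28 -1;0 0 0 0.02 0 -0.36 -1;0 0 0 0.02 0 -0.36 -1;0 0 0 0.02 0 -0.36 -1")

```text
time: 11.72
eef_pos: [0.6064, -0.3579, 0.3146]
tcp_rot: [0.774, 0.594, 0.176, -0.132]
contact_force: [-0.5, 0.1, -0.3]
opening: 0.003
finger_force: 0.0
```

```bash
python3 - <<'E'
from h import *
print(where())
p=ctrl.read_camera("side"); a=cv2.resize(p["color"][230:330,260:420,::-1],None,fx=2.5,fy=2.5)
w=ctrl.read_camera("wrist"); b=w["color"][:,:,::-1]; b=cv2.resize(b,(400,250))
cv2.imwrite("pics/f.png",np.vstack([a,b])); find(p,["flag_a","flag_a_edge","tube_offcut","vee_block"])
print(proj(p,[H+RS@np.array(q) for q in [(.097,.028,.004),(.097,-.028,.004)]]))
E
```

```text
(11.725, array([ 0.0508, -0.0626,  0.1694]), array([-0.4582,  0.1362, -0.2728]), array([-0.7996,  0.394 ,  1.3687,  0.3808,  1.6094, -0.5677]))
flag_a 0.98 [ 0.5971 -0.2884  0.1327]
flag_a 0.71 [ 0.4868 -0.0554  0.1513]
flag_a 0.31 [ 0.5324 -0.2344  0.0501]
flag_a_edge 0.66 [ 0.5985 -0.2942  0.129 ]
tube_offcut 0.77 [ 0.5303 -0.2366  0.053 ]
vee_block 0.55 [0.5091 0.0113 0.0601]
[[398.4354 245.27  ]
 [407.4368 257.9191]]
```

View pics/f.png

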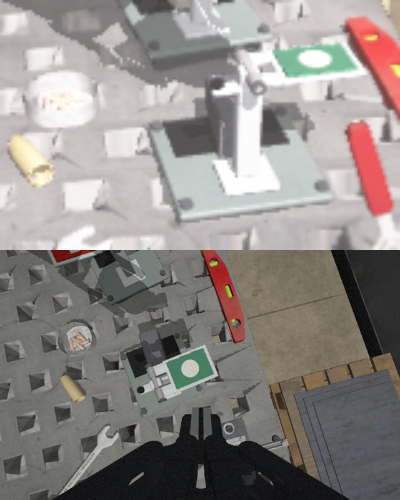

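Flag A lies flat on the far side with its green face and white disc up. Its corners, at (398,246) and (407,258), match the level model, and the parts haven't moved. Handing in.

```bash
python3 -c "
from plant import ctrl
print(ctrl.sign_off())"
```

```text
the job is handed in; nothing more can be done
None
```

I pushed the flag on the tube offcut's station all the way over until it lay flat against its stop, green face up. The other station's flag is still red, nothing was picked up or knocked, and I handed the job in with the arm clear after about 12 s on the robot's clock.

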